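# Hang the bell on the swinging hook

### The arm

A 7-joint arm with a two-finger parallel gripper is mounted at the origin on the work surface. World frame = base frame: x ahead of the robot, y to its left, z up, the work surface at z = 0. Lengths are in mm, angles in rad, forces in N, time in s.
With the tool pointing down it reaches from about 400 to 875 mm from the base axis. Payload 4.4 kg.
Tool frame: the origin (TCP) lies at the very end of the fingers, on their centre line; the grasp point (between the pads) lies 19 mm behind it; z points along the fingers, y is the line along which they close (so a half turn about z gives the same grasp; the last joint's range is limited). The gripper opens to 85 mm and grips with 20 to 120 N. Pads are 22 mm wide; open, the fingers measure 114 mm over their backs; the gripper's body (76 mm by 85 mm) begins 54 mm behind the grasp point. The pads swing forward as they close: fully open they stand 13 mm farther back than shut.
Start: joints at [1.058, 0.628, 0.038, 1.517, -0.027, 0.996, -0.02], TCP at [280.881, -586.194, 231.313] pointing down, gripper open.
Joint ranges: [-3.06, 3.06], [-0.37, 2.12], [-1.25, 1.32], [0.18, 2.47], [-1.1, 4.24], [0.23, 1.98], [-2.94, 2.94]. Speed limits (rad/s): [2.57, 2.57, 3.14, 3.14, 3.14, 3.14, 3.14].

### API

Orientations are given as [roll, pitch, yaw] about the fixed x, y, z axes, in that order (R = Rz(yaw) Ry(pitch) Rx(roll)).
In Python, from cell import ctrl gives the robot as it stands.
- The arm moves only by the tool step_arm, never from a script. Its argument "series" is a list that holds one entry, the list of rows, each a list of 7 numbers: the turn, a rotation vector about the tool's x, y, z as a fraction of full scale, then the shift along the tool's x, y, z as a fraction of full scale, then the closure, from 0 (fully open) to 1 (shut). In form: [[[ax, ay, az, tx, ty, tz, gripper], ...]]. A call has 1 to 12 rows; each row shifts and turns the commanded pose from where the row before left it, along the tool's axes as they then stand; what a row does not reach is not made up. Full scale, the value 1, is 150 mm for a shift and 45 degrees for a turn. A row lasts 1/10 s, in which the tool goes at most 50 mm and 8.59 degrees, less where a joint would pass 70% of its speed; a pose out of reach is approached as far as the arm can. A call with a number of a shift or a turn outside -1 to 1 is refused whole. A call with a gripper value outside its range is refused whole. The fingers move at their own pace and stop on an object; the grip force is fixed at half the most. Time passes only in rows, so rows that do not move let the fingers close. It gives the time, the measured TCP pose, the force, the opening and the grip force at its end, in the units of the state.
- ctrl.read_state(): the state, without advancing time (a new reading comes with each control period).
- ctrl.get_image(name): name is "scene" or "top"; returns a dict with "img" (400x640x3 uint8, red, green, blue), "fx", "fy", "cx", "cy" (pixels), "R" (3x3) and "t" (3): a world point X has camera coordinates R X + t. Camera axes: x right, y down, z forward; pixel columns grow to the right and rows downward; lengths in mm; the calibration is good to about 2 mm. A picture is of the moment at which its call begins. There is no depth.
- ctrl.finish_job(): hands the job in; it is judged then, once.
Trained networks look in a picture, given as the dict that the camera call returned (one of the last four; its "shot" number tells which), for a name from the list of things; names that differ only in an ending like _2 or _b are one class to them, and where a whole thing is asked for, a point or a joint stands for the part that bears it (a point fixed in the world has none). Each returns a list of dicts, best first, with "score" (0 to 1); they miss things now and then, are a little off and sometimes report something else, mostly with a low value. They report only what shows in the picture. A call takes as long as a camera call. They do not tell look-alikes from the thing itself.
- ctrl.recognise(picture, thing): "centre" ([column, row] in pixels, amid what is visible of it).
The state is a dict: "clock": time; "qpos": joint angles; "qd": joint speeds; "tau": joint torques, N m; "eef_pos": TCP position; "tool_rot": TCP orientation; "force": force on the tool from outside, world axes, zero at the start; "torque": the same for the moment, N m; "width": finger opening in mm; "gripper_force": force on a finger pad.
Only numpy, scipy, OpenCV 4.12 (cv2) and the standard library are available. Lean on these libraries where they do the work, as an engineer would, in place of code of your own. Each camera call takes 0.05 s, during which the arm holds its last target. There are 200 camera calls.

### The job

The pendant hook on the stand is still swinging: first steady it gently with a touch from one side until it hangs still and plumb. Then pass its upturned tip through the eye in the lug of the unglazed bell, let the bell's weight down onto the arm without a bump, slide it along fully home and press it lightly against the collar for about half a second, never pushing hard. Leave the bell released, upright and hanging still, and everything else on the bench where it is.

Things in the scene. Friction and masses are not known exactly. Their poses are not given: they have to be found in the camera images.
- stand: Fixed bench stand: grey post on a dark steel base plate 220 x 180 x 12 mm. Origin on the bench plumb below the hook's pivot (300 mm up, at post-top height). Its x axis is level and points from the hook's tip to the post, which stands 62 mm behind the pivot; nothing is above or in front of the hook's arm.
- hook: Steel L-shaped hook of 8 mm round bar, 0.35 kg, swinging freely, only sideways, about a level pivot along the stand's x; up to 0.55 rad either way at first, about 1.3 s to and fro, nearly frictionless. Origin at the pivot; when plumb its axes are the stand's (z up). A 34 mm balance ball is 45 mm over the pivot. Delicate bearing: keep pushes on it by gripper or bell under 15 N.
- elbow (a point): Foot of the hook's shank, on the bar's centre line (hook frame -10, 0, -120 mm). From here the arm runs level, forward along -x at z = -120 mm, to x = -145 mm, then turns up to the tip.
- collar: Steel collar disc fixed on the hook's arm as the stop for the lug, 26 mm across and 6 mm thick, on a stiff backing that gives less than 2 mm (about 6 N per mm). Its front face, which looks towards the tip, is at x = -106 mm, centred at z = -120 mm. Its frame is the hook's, with the origin at the pivot.
- tip (a point): Centre of the hook's rounded upturned tip (hook frame -153, 0, -104 mm); the tip's top is 4 mm higher, 16 mm over the arm's upper side.
- seat (a point): Where the bell belongs: on the upper side of the hook's arm, 5 mm in front of the collar's face (hook frame -111, 0, -116 mm), so that a lug touching the collar has its middle here. Moves with the hook.
- bell: Bell to hang: pale stoneware, 0.2 to 0.35 kg, dome 70 mm across, 55 high, on its rim. Origin at its underside's centre, z up. On top an upright flat lug, 10 mm thick along x, 46 wide along y, up to z = 130 mm; a rectangular eye goes through it along x, 30 mm wide, z = 58 to 98 mm. Grip the solid tab above the eye (z = 98 to 130) across its 46 mm. Either face may go to the collar.
- eye (a point): Middle of the upper edge of the bell's eye (bell frame 0, 0, 98 mm), the edge that comes to rest on the hook's arm.
- blank: A like bell whose lug is solid, without an eye (same outer sizes). Bystander, leave alone. Origin at the centre of its underside.
- jar: Amber glass jar with white cap, 68 mm across, 100 mm high. Bystander.
- cup: White ceramic cup, 76 mm across, 85 mm high. Bystander.
- brush: Brush lying on the bench. Bystander.
- mould: Round plaster mould, 126 mm across, 50 mm high. Bystander.
- bottle: White plastic bottle, 60 mm across, 160 mm high. Bystander.
- boxmould: Open box-shaped plaster mould, 110 x 150 x 70 mm. Bystander.
There are look-alikes about, which are no part of the job. What is shaped like the bell but pink or turquoise is not meant.

How it is judged (in metres and radians):
On the way, in this order (a step that is already met when the one before it is completed fails the run):
1. the hook is brought to rest, hanging plumb, before the bell is on it (angle between hook's own z axis and vertical below 0.12 rad and angular speed of hook below 0.2 rad/s and distance between eye and seat above 0.05 m), for 0.6 s.
2. the bell's eye is threaded over the hook's arm (x of eye in the frame of hook between -0.142 and -0.106 m and z of eye in the frame of hook between -0.121 and -0.088 m and y of eye in the frame of hook between -0.015 and 0.015 m), for 0.2 s.
3. with the eye's edge resting on the arm, the lug is pressed lightly against the collar (z of eye in the frame of hook below -0.1155 m and contact force between bell and collar above 1.5 N), for 0.25 s.
At the end, for the whole second after the job is handed in: Bell hangs released by its eye on the hook's arm, eye edge resting on the arm, lug touching the collar (gap under 3.5 mm), tilt under 0.25 rad; hook within 0.12 rad of plumb, turning under 0.35 rad/s, untouched by the robot; bell slower than 60 mm/s; bystanders within 30 mm of their places (x of eye in the frame of hook between -0.1145 and -0.107 m and z of eye in the frame of hook between -0.121 and -0.11 m and y of eye in the frame of hook between -0.015 and 0.015 m and angle between bell's own z axis and vertical below 0.25 rad and angle between hook's own z axis and vertical below 0.12 rad and angular speed of hook below 0.35 rad/s and linear speed of bell below 0.06 m/s and contact force between the fingers and bell below 0.1 N and contact force between each of the arm, the fingers and hook below 0.1 N).
It fails at once if the gripper or arm pushes on the hook with more than 15 N (contact force between any of the fingers, the arm and hook above 15 N).
It fails at once if the bell bears on the hook with more than 15 N (contact force between bell and hook above 15 N).
It fails at once if the bell with the eye is tipped over (angle between bell's own z axis and vertical above 0.8 rad).
It fails at once if a bystander is moved more than 30 mm (distance of any of blank, jar, cup, brush, mould, bottle, boxmould from where it was at the start of the episode above 0.03 m).
It also fails if it takes over 72 s, if anything falls off the work surface, if the arm or the gripper's body presses on something with over 40 N, if the wrist force passes 120 N, or if a joint passes its speed limit or range.

## Working session

There is one attempt and no reset: what is moved stays moved. The work goes in short steps, Python scripts to look and compute and a tool call to move; the robot and the scene stay as the last step left them, time stands still between calls to the robot, and variables do not carry over. Pictures are saved under pics/ and viewed, at most 12 in all, crops included, and the job is handed in when it is done.

Besides the shell and the picture viewer there is one more tool, called after "Emit:" by a JSON object that holds its "method" and its "body", one argument or row to a line. step_arm: Moves the arm, as the interface text tells. Shift numbers are shares of 150 mm and turn numbers shares of 45 degrees, none past 1 either way. Its arguments: {"type":"object","properties":{"series":{"type":"array","items":{"type":"array","items":{"type":"array","items":{"type":"number","minimum":-1,"maximum":1}}}}},"required":["series"]}

```bash
mkdir -p pics; cat > h.py <<'E'
import numpy as np, cv2
from cell import ctrl
def ray(p,uv):
    R=np.array(p["R"]);t=np.array(p["t"])
    d=R.T@np.array([(uv[0]-p["cx"])/p["fx"],(uv[1]-p["cy"])/p["fy"],1]);return -R.T@t,d
def atz(p,uv,z):
    o,d=ray(p,uv);return o+d*(z-o[2])/d[2]
def proj(p,X):
    c=np.array(p["R"])@np.array(X,float)+np.array(p["t"]);return np.array([p["cx"]+p["fx"]*c[0]/c[2],p["cy"]+p["fy"]*c[1]/c[2]])
def tri(obs):
    A=np.zeros((3,3));b=np.zeros(3)
    for p,uv in obs:
        o,d=ray(p,uv);d=d/np.linalg.norm(d);M=np.eye(3)-np.outer(d,d);A+=M;b+=M@o
    return np.linalg.solve(A,b)
def save(p,n): cv2.imwrite(f"pics/{n}.png",p["img"][:,:,::-1])
E
python3 - <<'E'
from h import *
s=ctrl.get_image("scene");t=ctrl.get_image("top")
save(s,"s0");save(t,"t0")
for n,p in(("s",s),("t",t)):
    o,d=ray(p,(320,200));print(n,p["fx"],o.round(),d.round(2))
    for k in["stand","hook","elbow","collar","tip","seat","bell","eye","blank"]:
        print(n,k,[(np.round(r["centre"]).tolist(),round(r["score"],2)) for r in ctrl.recognise(p,k)[:4]])
print(ctrl.read_state())
E
```

```text
s 516.0181346229832 [1426. -351. 1547.] [-0.54  0.23 -0.81]
s stand [([258.0, 280.0], 0.61)]
s hook [([248.0, 240.0], 0.63)]
s elbow [([248.0, 236.0], 0.73)]
s collar []
s tip [([250.0, 237.0], 0.9)]
s seat [([249.0, 239.0], 0.69), ([388.0, 190.0], 0.3)]
s bell [([316.0, 221.0], 0.7), ([340.0, 197.0], 0.57), ([350.0, 216.0], 0.56)]
s eye [([318.0, 223.0], 0.92), ([351.0, 218.0], 0.89), ([342.0, 192.0], 0.81)]
s blank [([387.0, 191.0], 0.71)]
t 372.97121335974646 [2.800e+02 1.000e+00 1.455e+03] [ 0.2  -0.04 -0.98]
t stand [([365.0, 175.0], 0.92)]
t hook [([381.0, 151.0], 0.71)]
t elbow [([372.0, 151.0], 0.5)]
t collar [([229.0, 237.0], 0.41)]
t tip [([378.0, 150.0], 0.69)]
t seat [([374.0, 151.0], 0.57)]
t bell [([272.0, 246.0], 0.72), ([302.0, 217.0], 0.69), ([274.0, 216.0], 0.47)]
t eye [([189.0, 189.0], 0.66), ([273.0, 214.0], 0.59), ([301.0, 218.0], 0.5)]
t blank [([230.0, 234.0], 0.83)]
{'clock': 1.0, 'qpos': array([ 1.05819207,  0.62838409,  0.03847966,  1.51742298, -0.02697253,
        0.99630263, -0.01999409]), 'qd': array([ 0.00032583, -0.0011437 , -0.00107096,  0.00131411, -0.00044792,
       -0.00123875, -0.00046436]), 'tau': array([ 7.33451861e-05, -5.63272727e+01,  1.22559987e+00, -1.93783253e+01,
        1.10343372e-02,  1.39625536e-03,  2.75338685e-06]), 'eef_pos': array([ 280.88387422, -586.17934875,  231.31600768]), 'tool_rot': array([ 3.14159250e+00, -2.56098426e-05,  4.46816034e-01]), 'force': array([-1.21140976,  0.34750506, -0.45673068]), 'torque': array([0.02034698, 0.01065676, 0.01703221]), 'gripper_force': 0.0, 'width': 85.34800871368492}
```

```bash
python3 - <<'E'
import cv2
a=cv2.imread("pics/s0.png")[140:330,200:453];cv2.imwrite("pics/s0c.png",cv2.resize(a,None,fx=3,fy=3,interpolation=3))
a=cv2.imread("pics/t0.png")[80:280,170:436];cv2.imwrite("pics/t0c.png",cv2.resize(a,None,fx=3,fy=3,interpolation=3))
E
```

```text
(no output)
```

View pics/s0c.png

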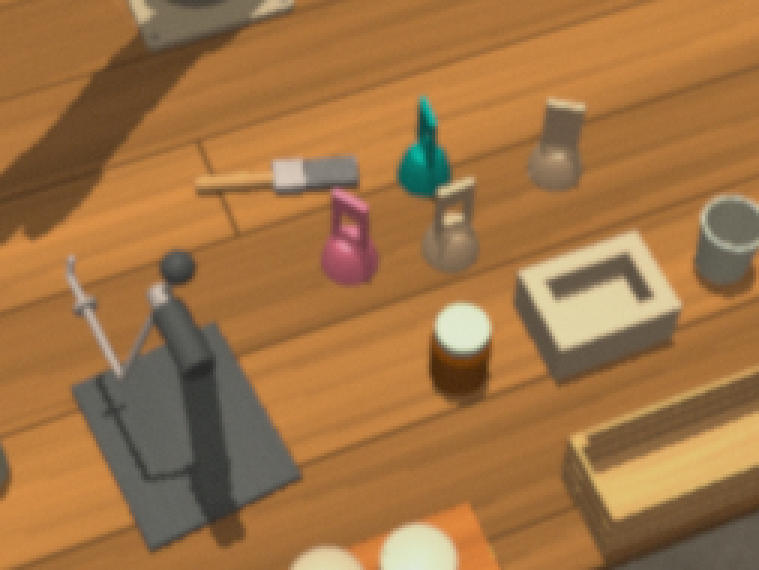

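View pics/t0c.png

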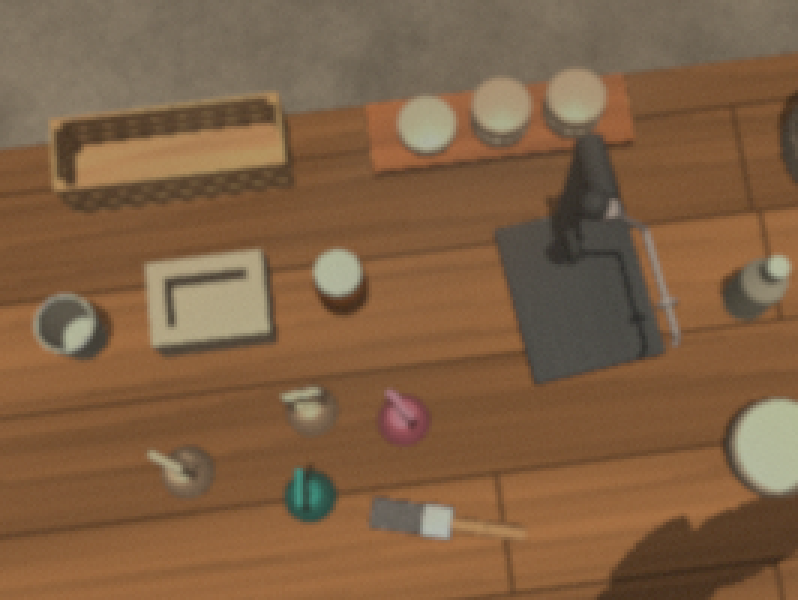

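```bash
python3 - <<'E'
from h import *
S=[];
for i in range(28):
    s=ctrl.get_image("scene");S.append(s)
    if i==0:
        t=ctrl.get_image("top");T=t;save(t,"t1");save(s,"s1")
        c=lambda u,v:(170+u/3,80+v/3)
        for n,uv,z in[("pl1",(497,230),12),("pl2",(537,383),12),("pl3",(663,355),12),("pl4",(625,205),12),("bell",(310,410),20),("tabL",(284,396),130),("tabR",(320,390),130),("blank",(188,470),20),("pink",(404,418),20),("jar",(338,270),100)]:
            print(n,atz(t,c(*uv),z).round())
        c2=lambda u,v:(200+u/3,140+v/3)
        for n,uv,z in[("pl1",(75,388),12),("pl2",(215,325),12),("pl3",(300,476),12),("pl4",(152,550),12),("bell",(451,245),20),("tabL",(437,190),130),("tabR",(473,182),130),("posttop",(195,365),300)]:
            print("S",n,atz(s,c2(*uv),z).round())
        print("ball tri")
np.save("sw.npy",np.array([s["img"] for s in S]))
import pickle
pickle.dump([{k:v for k,v in p.items() if k!="img"} for p in(S[0],T)],open("cal.pkl","wb"))
print(ctrl.read_state()["clock"])
# motion: which pixels vary
a=np.array([s["img"].mean(2) for s in S]).std(0);ys,xs=np.where(a>12);print(xs.min(),xs.max(),ys.min(),ys.max())
E
```

```text
pl1 [ 739. -137.   12.]
pl2 [ 525. -160.   12.]
pl3 [ 540. -329.   12.]
pl4 [ 752. -314.   12.]
bell [526. 139.  20.]
tabL [528. 157. 130.]
tabR [530. 114. 130.]
blank [469. 302.  20.]
pink [500.  19.  20.]
jar [685.  77. 100.]
S pl1 [ 557. -326.   12.]
S pl2 [ 538. -155.   12.]
S pl3 [ 749. -132.   12.]
S pl4 [ 770. -305.   12.]
S bell [543. 138.  20.]
S tabL [533. 118. 130.]
S tabR [538. 160. 130.]
S posttop [ 738. -223.  300.]
ball tri
2.45
222 278 221 304
```

```bash
cat >> h.py <<'E'
def rect(p,z,x0,x1,y0,y1,s=2):
    "ortho-rectified patch at height z; rows = x from x1 down, columns = y from y1 down, s px/mm"
    n,m=int((x1-x0)*s),int((y1-y0)*s)
    X,Y=np.meshgrid(x1-np.arange(n)/s,y1-np.arange(m)/s,indexing="ij")
    P=np.stack([X,Y,np.full_like(X,z)],-1)@np.array(p["R"]).T+np.array(p["t"])
    return cv2.remap(p["img"],(p["cx"]+p["fx"]*P[...,0]/P[...,2]).astype(np.float32),(p["cy"]+p["fy"]*P[...,1]/P[...,2]).astype(np.float32),cv2.INTER_CUBIC)
E
python3 - <<'E'
from h import *
import pickle
cs,ct=pickle.load(open("cal.pkl","rb"))
im=np.load("sw.npy")
cs["img"]=im[0];ct["img"]=cv2.imread("pics/t1.png")[:,:,::-1].copy()
tiles=[]
for z,b in[(12,(480,800,-390,-90)),(130,(460,620,70,220))]:
    row=[]
    for p in(cs,ct):
        a=rect(p,z,*b,s=1.25 if z==12 else 2.5); row.append(cv2.resize(a,(390,int(390*a.shape[0]/a.shape[1]))))
    tiles.append(np.hstack(row))
# plate dark mask fit
for p in(cs,ct):
    a=rect(p,12,480,800,-390,-90,s=1)
    m=((a.max(2)<85)&((a.max(2).astype(int)-a.min(2))<25)).astype(np.uint8)
    m=cv2.morphologyEx(m,cv2.MORPH_OPEN,np.ones((25,25)))
    r=cv2.minAreaRect(np.argwhere(m).astype(np.float32));print("plate x,y",800-r[0][0],-90-r[0][1],r[1],r[2])
v=np.vstack(tiles)[:,:,::-1];print(v.shape);v=cv2.resize(v,None,fx=.76,fy=.76);cv2.imwrite("pics/rect.png",v)
E
```

```text
plate x,y 665.0576782226562 -214.71153259277344 (49.61737823486328, 195.3316650390625) 78.69007110595703
plate x,y 665.0 -227.5 (161.0, 270.0) 90.0
(832, 780, 3)
```

View pics/rect.png

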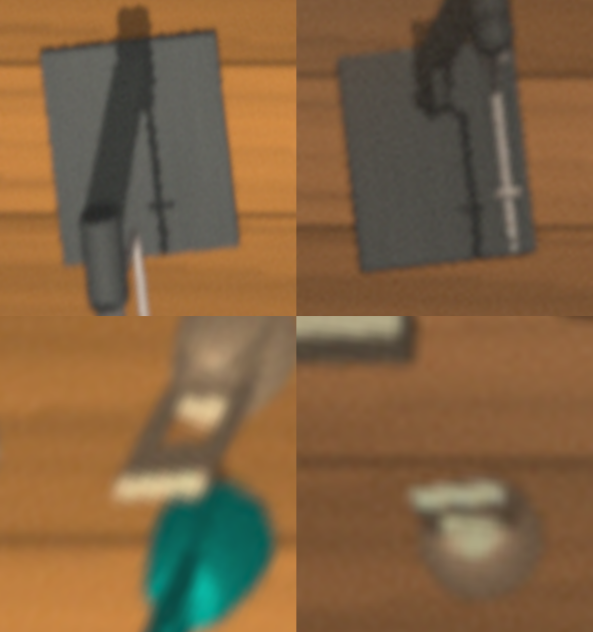

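```bash
python3 - <<'E'
from h import *
import pickle
from scipy.optimize import least_squares
cs,ct=pickle.load(open("cal.pkl","rb"))
L=dict(tip=(-153,0,-104),elbow=(-10,0,-120),piv=(-10,0,0),ball=(-10,0,45))
os_=dict(tip=(70,260),elbow=(122,375),piv=(160,295),ball=(178,265))
ot=dict(tip=(675,342),elbow=(645,222),piv=(613,205),ball=(600,203))
def pt(k,x,y,yaw,th):
    a,b,c=L[k];Y=-c*np.sin(th);Z=c*np.cos(th)
    return [x+a*np.cos(yaw)-Y*np.sin(yaw),y+a*np.sin(yaw)+Y*np.cos(yaw),300+Z]
def f(q):
    r=[]
    for k in L:
        r+=list(proj(cs,pt(k,*q[:3],q[3]))-(np.array(os_[k])/3+[200,140]))
        r+=list(proj(ct,pt(k,*q[:3],q[4]))-(np.array(ot[k])/3+[170,80]))
    return np.array(r+[(q[2]-.109)*50])
s=least_squares(f,[676,-230,.109,.3,.3],loss="soft_l1");print(s.x.round(3),f(s.x).round(1))
s0=ct
for n,uv in[("bottlecap",(778,268)),("mould",(785,445)),("turq",(310,495)),("brush",(445,520)),("cup",(65,322))]: print(n,atz(ct,(170+uv[0]/3,80+uv[1]/3),40).round())
E
```

```text
[ 6.66305e+02 -2.30330e+02  1.15000e-01 -5.07140e+01 -5.07980e+01] [-0.1 -0.7 -0.  -0.8 -0.3  0.2 -0.1  1.2 -0.5  0.8 -1.8  1.1 -1.5  0.3
 -2.6 -0.7  0.3]
bottlecap [ 631. -492.   40.]
mould [ 400. -457.   40.]
turq [415. 148.  40.]
brush [362. -17.  40.]
cup [679. 441.  40.]
```

Emit:
{"method": "step_arm", "body": {
  "series": [
    [[0,0,0.143,0,0,-0.16,1],[0,0,0.143,0,0,-0.16,1],[0,0,0.143,0,0,-0.16,1]]
  ]
}}

```text
clock: 2.75
eef_pos: [280.8, -586.1, 304.1]
tool_rot: [-3.141, -0.0, 0.105]
force: [0.7, -0.1, 0.2]
width: 44.2
gripper_force: 0.0
```

Emit:
{"method": "step_arm", "body": {
  "series": [
    [[0,0,0,0.163,-0.237,0,1],[0,0,0,0.163,-0.237,0,1],[0,0,0,0.163,-0.237,0,1],[0,0,0,0.163,-0.237,0,1],[0,0,0,0.163,-0.237,0,1],[0,0,0,0.163,-0.237,0,1],[0,0,0,0.163,-0.237,0,1],[0,0,0,0.163,-0.237,0,1],[0,0,0,0.163,-0.237,0,1],[0,0,0,0.163,-0.237,0,1],[0,0,0,0.163,-0.237,0,1],[0,0,0,0.163,-0.237,0,1]]
  ]
}}

```text
clock: 3.95
eef_pos: [526.4, -128.4, 303.6]
tool_rot: [3.141, -0.001, 0.11]
force: [1.5, 0.2, -0.2]
width: -0.1
gripper_force: 0.0
```

Emit:
{"method": "step_arm", "body": {
  "series": [
    [[0,0,0,0,0,0.23,1],[0,0,0,0,0,0.23,1],[0,0,0,0,0,0.23,1],[0,0,0,0,0,0.23,1],[0,0,0,0,0,0,1]]
  ]
}}

```text
clock: 4.45
eef_pos: [522.5, -129.2, 161.7]
tool_rot: [-3.139, 0.008, 0.11]
force: [-1.2, 0.5, 0.6]
width: -0.2
gripper_force: 0.0
```

```bash
python3 - <<'E'
from h import *
V=[]
for i in range(4):
    t=ctrl.get_image("top");s=ctrl.get_image("scene")
    V.append(np.hstack([cv2.resize(t["img"][120:220,330:420],None,fx=2,fy=2),cv2.resize(s["img"][195:295,205:305],None,fx=2,fy=2)]))
    for q in range(2): ctrl.recognise(t,"tip")
v=np.vstack([np.hstack(V[:2]),np.hstack(V[2:])]);cv2.imwrite("pics/a.png",v[:,:,::-1]);print(v.shape,ctrl.read_state()["clock"])
E
```

```text
(400, 760, 3) 5.25
```

View pics/a.png

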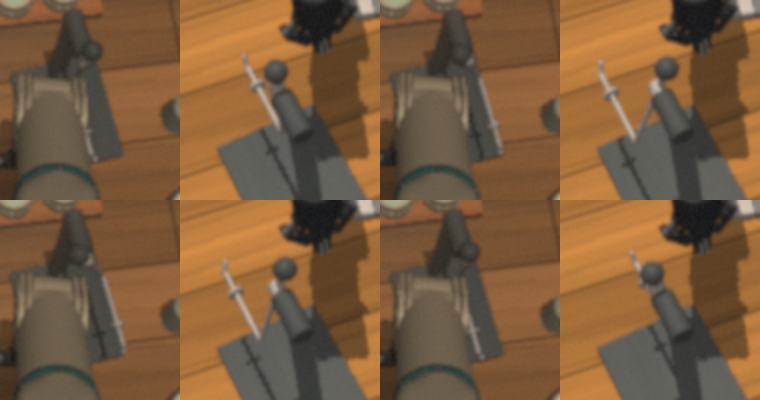

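Emit:
{"method": "step_arm", "body": {
  "series": [
    [[0,0,0,0,0.08,0,1],[0,0,0,0,0.06,0,1],[0,0,0,0,0.03,0,1],[0,0,0,0,0.008,0,1],[0,0,0,0,0.008,0,1],[0,0,0,0,0.008,0,1],[0,0,0,0,0.008,0,1],[0,0,0,0,0.008,0,1],[0,0,0,0,0.008,0,1],[0,0,0,0,0.008,0,1],[0,0,0,0,0.008,0,1],[0,0,0,0,0.008,0,1]]
  ]
}}

```text
clock: 6.45
eef_pos: [529.7, -166.2, 165.3]
tool_rot: [3.142, 0.0, 0.11]
force: [1.4, 1.0, 0.3]
width: 0.0
gripper_force: 0.0
```

Emit:
{"method": "step_arm", "body": {
  "series": [
    [[0,0,0,0,0.008,0,1],[0,0,0,0,0.008,0,1],[0,0,0,0,0.008,0,1],[0,0,0,0,0.008,0,1],[0,0,0,0,0.008,0,1],[0,0,0,0,0.008,0,1],[0,0,0,0,0.008,0,1],[0,0,0,0,0.008,0,1],[0,0,0,0,0.008,0,1],[0,0,0,0,0.008,0,1],[0,0,0,0,0.008,0,1],[0,0,0,0,0.008,0,1]]
  ]
}}

```text
clock: 7.65
eef_pos: [531.3, -180.5, 165.3]
tool_rot: [-3.142, -0.0, 0.11]
force: [-0.0, 0.4, 0.8]
width: -0.0
gripper_force: 0.0
```

Emit:
{"method": "step_arm", "body": {
  "series": [
    [[0,0,0,0,0.008,0,1],[0,0,0,0,0.008,0,1],[0,0,0,0,0.008,0,1],[0,0,0,0,0.008,0,1],[0,0,0,0,0.008,0,1],[0,0,0,0,0.008,0,1],[0,0,0,0,0.008,0,1],[0,0,0,0,0.008,0,1],[0,0,0,0,0.008,0,1],[0,0,0,0,0.008,0,1],[0,0,0,0,0.008,0,1],[0,0,0,0,0.008,0,1]]
  ]
}}

```text
clock: 8.85
eef_pos: [532.9, -194.8, 165.3]
tool_rot: [-3.142, 0.0, 0.11]
force: [0.4, 0.0, -0.3]
width: 0.3
gripper_force: 0.0
```

Emit:
{"method": "step_arm", "body": {
  "series": [
    [[0,0,0,0,0.008,0,1],[0,0,0,0,0.008,0,1],[0,0,0,0,0.008,0,1],[0,0,0,0,0.008,0,1],[0,0,0,0,0.008,0,1],[0,0,0,0,0.008,0,1],[0,0,0,0,0.008,0,1],[0,0,0,0,0.008,0,1],[0,0,0,0,0.008,0,1],[0,0,0,0,0.008,0,1],[0,0,0,0,0.008,0,1],[0,0,0,0,0.008,0,1]]
  ]
}}

```text
clock: 10.05
eef_pos: [534.5, -209.1, 165.3]
tool_rot: [3.142, -0.0, 0.11]
force: [-0.1, -0.3, -0.5]
width: -0.2
gripper_force: 0.0
```

Emit:
{"method": "step_arm", "body": {
  "series": [
    [[0,0,0,0,0.008,0,1],[0,0,0,0,0.008,0,1],[0,0,0,0,0.008,0,1],[0,0,0,0,0.008,0,1],[0,0,0,0,0.008,0,1],[0,0,0,0,0.008,0,1],[0,0,0,0,0.008,0,1],[0,0,0,0,0.008,0,1],[0,0,0,0,0.008,0,1],[0,0,0,0,0.008,0,1],[0,0,0,0,0.008,0,1],[0,0,0,0,0.008,0,1]]
  ]
}}

```text
clock: 11.25
eef_pos: [536.1, -223.4, 165.3]
tool_rot: [3.142, -0.0, 0.11]
force: [-1.1, -0.9, 0.5]
width: -0.1
gripper_force: 0.0
```

Emit:
{"method": "step_arm", "body": {
  "series": [
    [[0,0,0,0,0.008,0,1],[0,0,0,0,0.008,0,1],[0,0,0,0,0.008,0,1],[0,0,0,0,0.008,0,1],[0,0,0,0,0.008,0,1],[0,0,0,0,0.008,0,1],[0,0,0,0,0.008,0,1],[0,0,0,0,0.008,0,1],[0,0,0,0,0.006,0,1],[0,0,0,0,0,0,1],[0,0,0,0,0,0,1],[0,0,0,0,0,0,1]]
  ]
}}

```text
clock: 12.45
eef_pos: [537.2, -233.7, 165.3]
tool_rot: [-3.142, -0.0, 0.11]
force: [0.6, 1.0, -0.1]
width: -0.3
gripper_force: 0.0
```

```bash
python3 - <<'E'
from h import *
F=[]
for i in range(20):
    s=ctrl.get_image("scene");F.append(s["img"])
np.save("f.npy",np.array(F))
for i in range(1,20): print(int(np.abs(F[i][200:295,210:300].astype(int)-F[0][200:295,210:300]).max()),end=" ")
a=cv2.resize(np.hstack([F[0][195:295,205:305],F[10][195:295,205:305]]),None,fx=3.5,fy=3.5,interpolation=3)
cv2.imwrite("pics/b.png",a[:,:,::-1]);print(ctrl.read_state()["clock"])
E
```

```text
17 17 17 18 21 18 18 22 19 19 19 20 22 20 20 19 20 21 20 13.45
```

View pics/b.png

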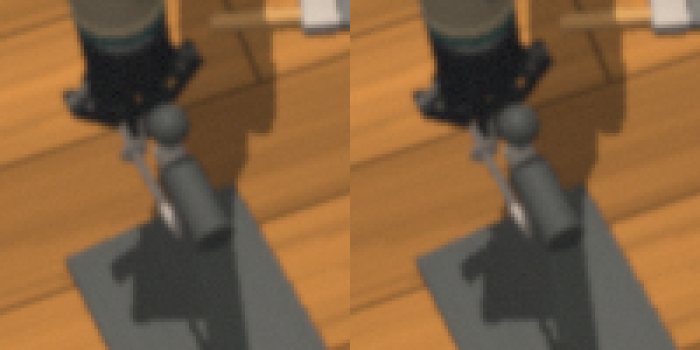

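Emit:
{"method": "step_arm", "body": {
  "series": [
    [[0,0,0,0,-0.003,0,1],[0,0,0,0,-0.005,0,1],[0,0,0,0,-0.005,0,1],[0,0,0,0,-0.005,0,1],[0,0,0,0,-0.005,0,1],[0,0,0,0,-0.005,0,1],[0,0,0,0,-0.005,0,1],[0,0,0,0,-0.005,0,1],[0,0,0,0,-0.005,0,1],[0,0,0,0,-0.005,0,1],[0,0,0,0,-0.005,0,1],[0,0,0,0,-0.005,0,1]]
  ]
}}

```text
clock: 14.65
eef_pos: [536.2, -225.1, 165.3]
tool_rot: [-3.142, 0.0, 0.11]
force: [0.1, -0.3, -0.3]
width: 0.4
gripper_force: 0.0
```

Emit:
{"method": "step_arm", "body": {
  "series": [
    [[0,0,0,0,-0.02,0,1],[0,0,0,0,-0.05,0,1],[0,0,0,0,-0.1,0,1],[0,0,0,0,-0.2,0,1],[0,0,0,0,-0.2,0,1],[0,0,0,0,-0.2,0,1],[0,0,0,0,0,0,1]]
  ]
}}

```text
clock: 15.35
eef_pos: [522.9, -103.4, 165.3]
tool_rot: [-3.138, 0.001, 0.118]
force: [0.8, 0.2, -0.2]
width: 0.2
gripper_force: 0.0
```

```bash
python3 - <<'E'
from h import *
F=[]
for i in range(24):
    s=ctrl.get_image("scene");F.append(s["img"])
t=ctrl.get_image("top");save(t,"t2");save(s,"s2")
g=np.array(F)[:,200:295,210:300].astype(int)
print([int(np.abs(x-g[0]).max()) for x in g], ctrl.read_state()["clock"],ctrl.read_state()["eef_pos"])
for k in("tip","elbow","collar","seat","hook"): print(k,[(np.round(r["centre"],1).tolist(),round(r["score"],2)) for r in ctrl.recognise(s,k)[:2]],[(np.round(r["centre"],1).tolist(),round(r["score"],2)) for r in ctrl.recognise(t,k)[:2]])
m=np.mean(F[-12:],0).astype(np.uint8)
a=cv2.resize(m[205:285,225:285],None,fx=6,fy=6,interpolation=2);b=cv2.resize(t["img"][120:220,340:420],(360,450),interpolation=2)
b=cv2.copyMakeBorder(b,0,30,0,0,cv2.BORDER_CONSTANT);v=np.hstack([a,b]);print(v.shape);cv2.imwrite("pics/c.png",v[:,:,::-1])
E
```

```text
[0, 56, 91, 116, 122, 135, 141, 143, 133, 134, 132, 121, 121, 123, 122, 121, 117, 117, 117, 117, 117, 120, 118, 119] 16.6 [ 523.56722895 -110.31080214  165.31848065]
tip [([252.0, 235.0], 0.74)] [([375.5, 146.3], 0.78)]
elbow [([248.6, 233.4], 0.71)] [([372.7, 147.1], 0.62)]
collar [] []
seat [([248.1, 236.6], 0.73)] [([375.1, 146.6], 0.48)]
hook [([249.9, 236.4], 0.67)] []
(480, 720, 3)
```

View pics/c.png

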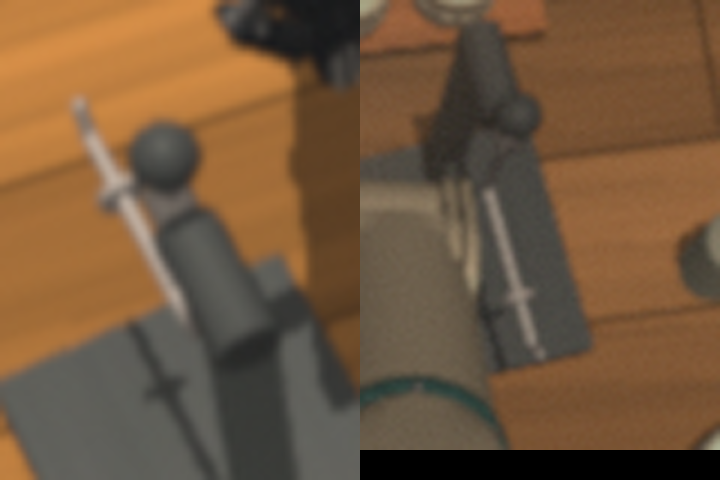

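```bash
python3 - <<'E'
from h import *
import pickle
from scipy.optimize import least_squares
cs,ct=pickle.load(open("cal.pkl","rb"))
L=dict(tip=(-153,0,-102),col=(-103,0,-120),elbow=(-10,0,-120),ball=(-10,0,45))
O=[(cs,dict(tip=(238.3,221.7),col=(244.5,236.7),elbow=(255.5,258),ball=(252.5,231.3))),(ct,dict(tip=(379.6,198.9),col=(374.9,185.8),ball=(375.1,145.8)))]
for p,o in O:
  for k in o: print(k,atz(p,o[k],300+L[k][2]).round(1),end=" ")
  print()
for k in("tip","col","ball"): print(k,tri([(p,o[k]) for p,o in O]).round(1))
def pt(k,x,y,yaw,th):
    a,b,c=L[k];Y=-c*np.sin(th);Z=c*np.cos(th)
    return [x+a*np.cos(yaw)-Y*np.sin(yaw),y+a*np.sin(yaw)+Y*np.cos(yaw),300+Z]
def f(q): return np.concatenate([proj(p,pt(k,*q))-o[k]-.0 for p,o in O for k in o]+[[(q[2]-.109)*30]])
s=least_squares(f,[676,-230,.109,0.],loss="soft_l1");print(s.x.round(3),f(s.x).round(1))
E
```

```text
tip [ 516.  -244.4  198. ] col [ 564.4 -241.3  180. ] elbow [ 648.9 -233.   180. ] ball [ 659.9 -229.   345. ] 
tip [ 509.9 -247.6  198. ] col [ 561.8 -242.5  180. ] ball [ 652.4 -232.2  345. ] 
tip [ 511.6 -246.3  192.8]
col [ 562.6 -242.   177.6]
ball [ 655.1 -230.9  339.1]
[ 6.64533e+02 -2.30073e+02  9.80000e-02 -1.40000e-02] [-1.  -0.7 -0.4 -0.5  0.7  1.6 -1.1 -1.4 -0.4 -0.7 -0.2 -0.1 -0.7 -0.6
 -0.3]
```

Emit:
{"method": "step_arm", "body": {
  "series": [
    [[0,0,0,0,0,-0.2,0],[0,0,0,0,0,-0.2,0],[0,0,0,0.039,-0.273,0,0],[0,0,0,0.039,-0.273,0,0],[0,0,0,0.039,-0.273,0,0],[0,0,0,0.039,-0.273,0,0],[0,0,0,0.039,-0.273,0,0],[0,0,0,0.039,-0.273,0,0],[0,0,0.057,0,0,0.1,0],[0,0,0,0,0,0.15,0],[0,0,0,0,0,0.15,0]]
  ]
}}

```text
clock: 18.2
eef_pos: [531.7, 138.4, 164.9]
tool_rot: [-3.141, -0.001, 0.066]
force: [-0.5, -0.1, -0.7]
width: 85.2
gripper_force: 0.0
```

```bash
python3 - <<'E'
from h import *
s=ctrl.get_image("scene");t=ctrl.get_image("top")
st=ctrl.read_state();print(st["clock"],st["eef_pos"],st["tool_rot"])
print("bell scene",[(np.round(r["centre"],1).tolist(),round(r["score"],2)) for r in ctrl.recognise(s,"eye")[:3]])
print(proj(s,st["eef_pos"]),proj(s,[531.5,138,130]),proj(s,[531.5,138,98]),proj(s,[531.5,138,0]))
a=cv2.resize(s["img"][170:250,310:390],None,fx=7,fy=7,interpolation=2);save(s,"s3");cv2.imwrite("pics/d.png",a[:,:,::-1])
E
```

```text
18.3 [529.32435804 137.34274379 162.8566454 ] [3.14025326 0.00571254 0.06548352]
bell scene [([350.2, 217.3], 0.88), ([317.0, 225.0], 0.77), ([342.3, 198.5], 0.47)]
[351.05978743 195.03999035] [350.93506262 201.21744371] [350.39438423 206.64530742] [348.83395245 222.3104629 ]
```

View pics/d.png

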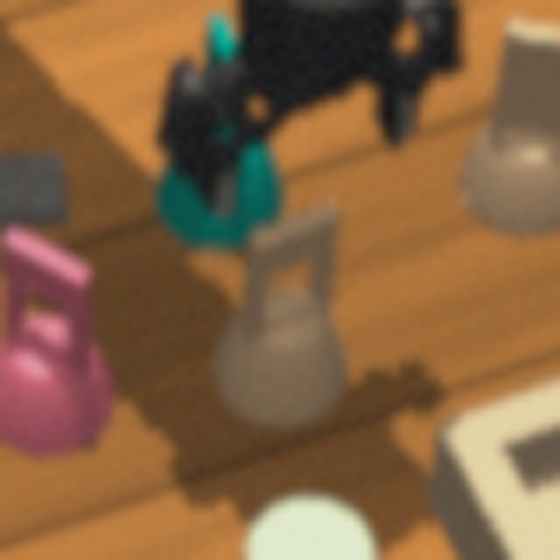

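Emit:
{"method": "step_arm", "body": {
  "series": [
    [[0,0,0,0,0,0.12,0],[0,0,0,0,0,0.12,0],[0,0,0,0,0,0.12,0],[0,0,0,0,0,0.08,0],[0,0,0,0,0,0.027,0],[0,0,0,0,0,0,0.3],[0,0,0,0,0,0,1],[0,0,0,0,0,0,1],[0,0,0,0,0,0,1],[0,0,0,0,0,0,1],[0,0,0,0,0,0,1],[0,0,0,0,0,0,1]]
  ]
}}

```text
clock: 19.55
eef_pos: [532.4, 138.2, 96.4]
tool_rot: [-3.141, -0.002, 0.065]
force: [-0.5, 1.2, 5.8]
width: 45.0
gripper_force: 61.8
```

Emit:
{"method": "step_arm", "body": {
  "series": [
    [[0,0,0,0,0,-0.1,1],[0,0,0,0,0,-0.25,1],[0,0,0,0,0,-0.3,1],[0,0,0,0,0,-0.3,1],[0,0,-0.054,0,0,-0.2,1],[0,0,0,0,0,-0.05,1]]
  ]
}}

```text
clock: 20.15
eef_pos: [533.2, 138.1, 278.7]
tool_rot: [-3.14, -0.006, 0.108]
force: [0.6, -0.3, -3.0]
width: 45.0
gripper_force: 62.5
```

Emit:
{"method": "step_arm", "body": {
  "series": [
    [[0,0,0,-0.039,0.122,0,1],[0,0,0,-0.078,0.244,0,1],[0,0,0,-0.078,0.244,0,1],[0,0,0,-0.078,0.244,0,1],[0,0,0,-0.078,0.244,0,1],[0,0,0,-0.078,0.244,0,1],[0,0,0,-0.078,0.244,0,1],[0,0,0,-0.078,0.244,0,1],[0,0,0,-0.078,0.244,0,1],[0,0,0,-0.078,0.244,0,1],[0,0,0,-0.047,0.146,0,1],[0,0,0,-0.023,0.073,0,1]]
  ]
}}

```text
clock: 21.35
eef_pos: [449.3, -255.9, 273.6]
tool_rot: [-3.141, 0.003, 0.103]
force: [0.9, 0.9, -3.1]
width: 44.8
gripper_force: 62.6
```

Emit:
{"method": "step_arm", "body": {
  "series": [
    [[0,0,0,0,0,0.15,1],[0,0,0,0,0,0.15,1],[0,0,0,0,0,0.1,1],[0,0,0,0,0,0.05,1],[0,0,0,0,0,0,1],[0,0,0,0,0,0,1]]
  ]
}}

```text
clock: 21.95
eef_pos: [451.8, -253.3, 207.9]
tool_rot: [-3.141, -0.0, 0.108]
force: [0.3, -0.5, -2.9]
width: 45.0
gripper_force: 62.5
```

```bash
python3 - <<'E'
from h import *
s=ctrl.get_image("scene");t=ctrl.get_image("top")
st=ctrl.read_state();print(st["clock"],st["eef_pos"],st["tool_rot"],st["width"],st["force"])
print(proj(s,st["eef_pos"]))
print("eye",[(np.round(r["centre"],1).tolist(),round(r["score"],2)) for r in ctrl.recognise(s,"eye")[:4]])
a=cv2.resize(s["img"][180:260,215:295],None,fx=6,fy=6,interpolation=2);b=cv2.resize(t["img"][150:250,340:390],(240,480),interpolation=2)
save(s,"s4");save(t,"t4");cv2.imwrite("pics/e.png",np.hstack([a,b])[:,:,::-1])
E
```

```text
22.05 [ 452.04632832 -253.71505306  208.50471787] [ 3.14085858e+00 -1.41384262e-03  1.07700586e-01] 44.87116636770569 [-0.09729067 -0.08313483 -3.3129024 ]
[229.17354293 205.1016156 ]
eye [([341.3, 190.6], 0.78), ([317.6, 221.8], 0.77), ([231.6, 215.8], 0.72)]
```

View pics/e.png

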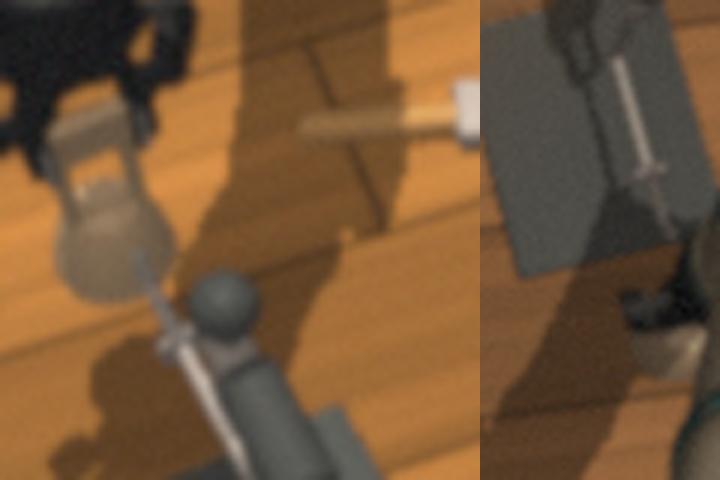

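Emit:
{"method": "step_arm", "body": {
  "series": [
    [[0,0,0,0.04,0,0,1],[0,0,0,0.07,0,0,1],[0,0,0,0.07,0,0,1],[0,0,0,0.07,0,0,1],[0,0,0,0.07,0,0,1],[0,0,0,0.07,0,0,1],[0,0,0,0.07,0,0,1],[0,0,0,0.06,0,0,1],[0,0,0,0.04,0,0,1],[0,0,0,0.02,0,0,1],[0,0,0,0,0,0,1]]
  ]
}}

```text
clock: 23.2
eef_pos: [538.1, -244.3, 207.7]
tool_rot: [-3.142, 0.0, 0.108]
force: [-0.1, -0.5, -3.0]
width: 44.8
gripper_force: 62.6
```

Emit:
{"method": "step_arm", "body": {
  "series": [
    [[0,0,0,0,0,0.02,1],[0,0,0,0,0,0.03,1],[0,0,0,0,0,0.03,1],[0,0,0,0,0,0.03,1],[0,0,0,0,0,0.02,1],[0,0,0,0,0,0.007,1],[0,0,0,0,0,0,1],[0,0,0,0,0,0,1]]
  ]
}}

```text
clock: 24.0
eef_pos: [538.0, -244.4, 187.3]
tool_rot: [3.141, -0.0, 0.107]
force: [0.6, -1.0, -3.3]
width: 44.8
gripper_force: 62.6
```

```bash
python3 - <<'E'
from h import *
F=[];P=[]
for i in range(6):
    s=ctrl.get_image("scene");st=ctrl.read_state();F.append(st["force"]);P.append(st["eef_pos"])
print(st["clock"],np.mean(P,0),np.mean(F,0),st["tool_rot"])
a=cv2.resize(s["img"][190:250,215:295],None,fx=8,fy=8,interpolation=2);save(s,"s5");cv2.imwrite("pics/g.png",a[:,:,::-1])
E
```

```text
24.3 [ 538.02863471 -244.36363548  187.40307122] [-0.15575454 -0.30769696 -2.92061478] [ 3.14149042e+00 -1.78567606e-04  1.07552793e-01]
```

View pics/g.png

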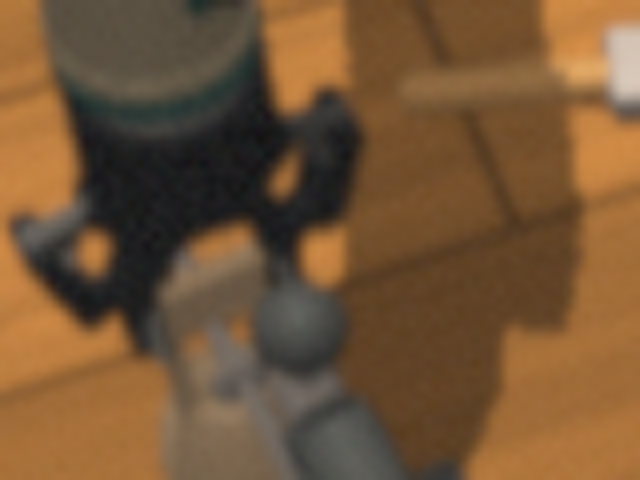

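Emit:
{"method": "step_arm", "body": {
  "series": [
    [[0,0,0,0,0,0.006,1],[0,0,0,0,0,0.006,1],[0,0,0,0,0,0.004,1],[0,0,0,0,0,0.003,1],[0,0,0,0,0,0,1]]
  ]
}}

```text
clock: 24.8
eef_pos: [537.8, -244.3, 184.2]
tool_rot: [-3.141, 0.0, 0.107]
force: [0.1, -0.3, -3.3]
width: 44.7
gripper_force: 62.6
```

Emit:
{"method": "step_arm", "body": {
  "series": [
    [[0,0,0,0,0,0.003,1],[0,0,0,0,0,0.003,1],[0,0,0,0,0,0,1]]
  ]
}}

```text
clock: 25.1
eef_pos: [537.9, -244.3, 183.4]
tool_rot: [-3.142, 0.0, 0.108]
force: [-0.3, -0.2, -4.1]
width: 45.0
gripper_force: 62.6
```

Emit:
{"method": "step_arm", "body": {
  "series": [
    [[0,0,0,0,0,0.003,1],[0,0,0,0,0,0,1]]
  ]
}}

```text
clock: 25.3
eef_pos: [537.9, -244.3, 183.0]
tool_rot: [-3.142, 0.0, 0.107]
force: [0.4, -0.5, -2.7]
width: 45.1
gripper_force: 62.6
```

Emit:
{"method": "step_arm", "body": {
  "series": [
    [[0,0,0,0,0,0.003,1],[0,0,0,0,0,0,1]]
  ]
}}

```text
clock: 25.5
eef_pos: [537.9, -244.3, 182.5]
tool_rot: [-3.142, 0.0, 0.107]
force: [0.7, -0.4, -3.7]
width: 45.2
gripper_force: 62.6
```

Emit:
{"method": "step_arm", "body": {
  "series": [
    [[0,0,0,0,0,0.003,1],[0,0,0,0,0,0,1]]
  ]
}}

```text
clock: 25.7
eef_pos: [538.0, -244.4, 182.3]
tool_rot: [3.141, -0.0, 0.107]
force: [-1.4, -0.3, -2.0]
width: 44.7
gripper_force: 62.7
```

Emit:
{"method": "step_arm", "body": {
  "series": [
    [[0,0,0,0,0,0.003,1],[0,0,0,0,0,0,1]]
  ]
}}

```text
clock: 25.9
eef_pos: [538.0, -244.6, 182.1]
tool_rot: [3.141, -0.001, 0.107]
force: [-1.4, -0.4, 2.1]
width: 44.8
gripper_force: 62.9
```

Emit:
{"method": "step_arm", "body": {
  "series": [
    [[0,0,0,0,0,0.002,1],[0,0,0,0,0,0,1]]
  ]
}}

```text
clock: 26.1
eef_pos: [538.1, -244.7, 182.0]
tool_rot: [3.141, -0.001, 0.107]
force: [-1.1, 0.2, 6.0]
width: 45.1
gripper_force: 63.2
```

Emit:
{"method": "step_arm", "body": {
  "series": [
    [[0,0,0,0,0,-0.0035,1],[0,0,0,0,0,0,1],[0,0,0,0,0,0,1]]
  ]
}}

```text
clock: 26.4
eef_pos: [538.0, -244.4, 182.0]
tool_rot: [3.141, -0.0, 0.107]
force: [-1.8, 0.2, 4.1]
width: 44.9
gripper_force: 63.2
```

Emit:
{"method": "step_arm", "body": {
  "series": [
    [[0,0,0,0.008,0,0,1],[0,0,0,0.012,0,0,1],[0,0,0,0.012,0,0,1],[0,0,0,0.012,0,0,1],[0,0,0,0.012,0,0,1],[0,0,0,0.008,0,0,1],[0,0,0,0,0,0,1]]
  ]
}}

```text
clock: 27.1
eef_pos: [545.2, -244.0, 181.9]
tool_rot: [-3.141, 0.004, 0.107]
force: [-5.3, 0.1, 7.0]
width: 45.0
gripper_force: 63.7
```

Emit:
{"method": "step_arm", "body": {
  "series": [
    [[0,0,0,0,0,-0.004,1],[0,0,0,0,0,0,1],[0,0,0,0,0,0,1]]
  ]
}}

```text
clock: 27.4
eef_pos: [546.8, -243.2, 182.1]
tool_rot: [-3.141, 0.001, 0.107]
force: [-3.9, -1.3, 1.8]
width: 45.2
gripper_force: 63.2
```

Emit:
{"method": "step_arm", "body": {
  "series": [
    [[0,0,0,0,0,-0.002,1],[0,0,0,0,0,0,1],[0,0,0,0,0,0,1]]
  ]
}}

```text
clock: 27.7
eef_pos: [548.1, -242.8, 182.4]
tool_rot: [-3.141, -0.001, 0.108]
force: [-0.5, -0.4, -3.4]
width: 45.2
gripper_force: 62.9
```

Emit:
{"method": "step_arm", "body": {
  "series": [
    [[0,0,0,0.008,0,0,1],[0,0,0,0.008,0,0,1],[0,0,0,0.008,0,0,1],[0,0,0,0,0,0,1]]
  ]
}}

```text
clock: 28.1
eef_pos: [551.4, -242.8, 182.8]
tool_rot: [3.142, -0.0, 0.108]
force: [0.1, -0.1, -3.0]
width: 44.9
gripper_force: 62.8
```

Emit:
{"method": "step_arm", "body": {
  "series": [
    [[0,0,0,0.008,0,0,1],[0,0,0,0,0,0.004,1],[0,0,0,0,0,0,1],[0,0,0,0,0,0,1]]
  ]
}}

```text
clock: 28.5
eef_pos: [552.4, -242.8, 182.3]
tool_rot: [3.141, -0.0, 0.107]
force: [0.2, 0.0, -3.1]
width: 44.8
gripper_force: 62.8
```

Emit:
{"method": "step_arm", "body": {
  "series": [
    [[0,0,0,0,0,0.001,1],[0,0,0,0,0,0,1],[0,0,0,0,0,0,1]]
  ]
}}

```text
clock: 28.8
eef_pos: [552.4, -242.9, 182.3]
tool_rot: [3.141, -0.001, 0.107]
force: [-0.2, 1.0, -1.2]
width: 45.1
gripper_force: 62.8
```

Emit:
{"method": "step_arm", "body": {
  "series": [
    [[0,0,0,0.004,0,0,1],[0,0,0,0.004,0,0,1],[0,0,0,0,0,0,1]]
  ]
}}

```text
clock: 29.1
eef_pos: [552.6, -243.0, 182.1]
tool_rot: [3.142, 0.001, 0.107]
force: [-1.8, -0.5, 1.5]
width: 45.3
gripper_force: 62.8
```

Emit:
{"method": "step_arm", "body": {
  "series": [
    [[0,0,0,0.004,0,0,1],[0,0,0,0,0,0,1]]
  ]
}}

```text
clock: 29.3
eef_pos: [553.5, -242.8, 182.1]
tool_rot: [3.142, 0.001, 0.107]
force: [-2.3, -0.0, 1.3]
width: 44.9
gripper_force: 62.9
```

Emit:
{"method": "step_arm", "body": {
  "series": [
    [[0,0,0,0.004,0,0,1],[0,0,0,0,0,0,1]]
  ]
}}

```text
clock: 29.5
eef_pos: [554.5, -242.6, 182.1]
tool_rot: [3.142, 0.0, 0.107]
force: [-3.4, 0.1, 2.8]
width: 45.0
gripper_force: 62.9
```

Emit:
{"method": "step_arm", "body": {
  "series": [
    [[0,0,0,0.004,0,0,1],[0,0,0,0,0,0,1]]
  ]
}}

```text
clock: 29.7
eef_pos: [555.2, -242.5, 182.1]
tool_rot: [3.142, -0.0, 0.107]
force: [-3.8, 0.0, 3.2]
width: 44.7
gripper_force: 62.9
```

Emit:
{"method": "step_arm", "body": {
  "series": [
    [[0,0,0,0.003,0,0,1],[0,0,0,0,0,0,1]]
  ]
}}

```text
clock: 29.9
eef_pos: [555.6, -242.4, 182.1]
tool_rot: [-3.142, 0.0, 0.108]
force: [-4.4, -0.3, 2.6]
width: 45.1
gripper_force: 63.0
```

Emit:
{"method": "step_arm", "body": {
  "series": [
    [[0,0,0,0.003,0,0,1],[0,0,0,0,0,0,1]]
  ]
}}

```text
clock: 30.1
eef_pos: [556.2, -242.4, 182.1]
tool_rot: [3.142, -0.0, 0.107]
force: [-3.0, -0.8, 3.1]
width: 45.0
gripper_force: 63.0
```

Emit:
{"method": "step_arm", "body": {
  "series": [
    [[0,0,0,0.003,0,0,1],[0,0,0,0,0,0,1]]
  ]
}}

```text
clock: 30.3
eef_pos: [556.5, -242.3, 182.1]
tool_rot: [-3.142, 0.0, 0.108]
force: [-4.2, 0.2, 3.4]
width: 44.6
gripper_force: 63.0
```

Emit:
{"method": "step_arm", "body": {
  "series": [
    [[0,0,0,0,0,-0.0015,1],[0,0,0,0.003,0,0,1],[0,0,0,0,0,0,1]]
  ]
}}

```text
clock: 30.6
eef_pos: [556.7, -242.2, 182.1]
tool_rot: [-3.141, 0.001, 0.107]
force: [-5.2, 0.2, 1.5]
width: 45.1
gripper_force: 63.0
```

Emit:
{"method": "step_arm", "body": {
  "series": [
    [[0,0,0,0.003,0,0,1],[0,0,0,0,0,0,1]]
  ]
}}

```text
clock: 30.8
eef_pos: [556.8, -242.3, 182.1]
tool_rot: [-3.141, 0.001, 0.107]
force: [-4.9, -1.1, 1.9]
width: 45.1
gripper_force: 63.1
```

Emit:
{"method": "step_arm", "body": {
  "series": [
    [[0,0,0,0.003,0,0,1],[0,0,0,0,0,0,1]]
  ]
}}

```text
clock: 31.0
eef_pos: [556.9, -242.4, 182.1]
tool_rot: [-3.141, 0.002, 0.107]
force: [-6.5, -0.3, 3.6]
width: 45.0
gripper_force: 63.1
```

Emit:
{"method": "step_arm", "body": {
  "series": [
    [[0,0,0,0,0,-0.0015,1],[0,0,0,0,0,0,1],[0,0,0,0,0,0,1],[0,0,0,0,0,0,1]]
  ]
}}

```text
clock: 31.4
eef_pos: [556.9, -242.2, 182.1]
tool_rot: [-3.141, 0.002, 0.107]
force: [-6.1, -0.1, 2.9]
width: 45.1
gripper_force: 63.1
```

Emit:
{"method": "step_arm", "body": {
  "series": [
    [[0,0,0,0,0,0,1],[0,0,0,0,0,0,1],[0,0,0,0,0,0,1]]
  ]
}}

```text
clock: 31.7
eef_pos: [556.9, -242.2, 182.1]
tool_rot: [-3.141, 0.002, 0.107]
force: [-5.6, -1.0, 1.8]
width: 45.1
gripper_force: 63.1
```

Emit:
{"method": "step_arm", "body": {
  "series": [
    [[0,0,0,0.001,0,-0.0015,1],[0,0,0,0,0,0,1],[0,0,0,0,0,0,1],[0,0,0,0,0,0,1],[0,0,0,0,0,0,1]]
  ]
}}

```text
clock: 32.2
eef_pos: [556.9, -242.1, 182.1]
tool_rot: [-3.141, 0.002, 0.107]
force: [-5.1, -0.9, 1.2]
width: 45.2
gripper_force: 63.1
```

Emit:
{"method": "step_arm", "body": {
  "series": [
    [[0,0,0,-0.003,0,-0.001,1],[0,0,0,0,0,0,1],[0,0,0,0,0,0,1]]
  ]
}}

```text
clock: 32.5
eef_pos: [557.0, -242.0, 182.2]
tool_rot: [-3.141, 0.001, 0.108]
force: [-4.7, -1.2, -1.6]
width: 45.1
gripper_force: 62.9
```

Emit:
{"method": "step_arm", "body": {
  "series": [
    [[0,0,0,0,0,0,0.45],[0,0,0,0,0,0,0.43],[0,0,0,0,0,0,0.4],[0,0,0,0,0,0,0.35],[0,0,0,0,0,0,0.3],[0,0,0,0,0,0,0.25],[0,0,0,0,0,0,0.2],[0,0,0,0,0,0,0.2],[0,0,0,0,0,0,0.2]]
  ]
}}

```text
clock: 33.4
eef_pos: [557.6, -242.2, 182.9]
tool_rot: [3.142, -0.0, 0.107]
force: [-0.3, 0.4, -0.0]
width: 68.1
gripper_force: 0.0
```

```bash
python3 - <<'E'
from h import *
G=[]
for i in range(14):
    s=ctrl.get_image("scene");G.append(s["img"][190:260,215:295].astype(int))
st=ctrl.read_state();print(st["clock"],st["force"],st["width"],[int(np.abs(x-G[-1]).max()) for x in G])
save(s,"s6");a=cv2.resize(s["img"][190:250,215:295],None,fx=8,fy=8,interpolation=2);cv2.imwrite("pics/k.png",a[:,:,::-1])
E
```

```text
34.1 [ 0.15232892 -0.05822403 -0.33462541] 68.69426163672655 [25, 23, 22, 14, 12, 13, 15, 15, 19, 18, 19, 20, 13, 0]
```

View pics/k.png

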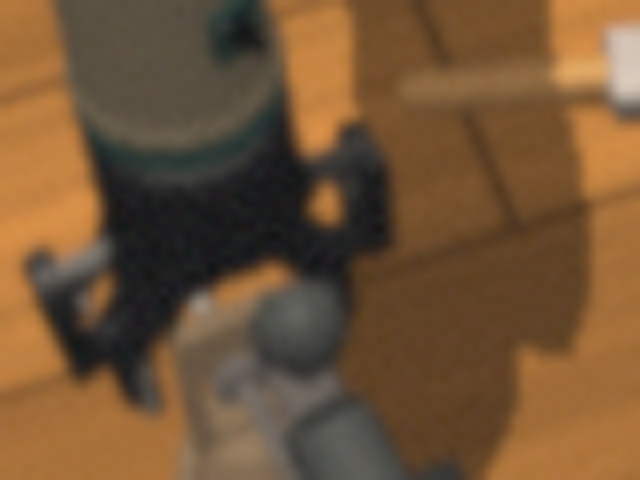

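Emit:
{"method": "step_arm", "body": {
  "series": [
    [[0,0,0,0,0,-0.03,0.2],[0,0,0,0,0,-0.08,0.2],[0,0,0,0,0,-0.15,0.2],[0,0,0,0,0,-0.2,0.2],[0,0,0,0,0,-0.2,0.2],[0,0,0,0,0,-0.1,0.2],[0,0,0,0,0,0,0.2],[0,0,0,0,0,0,0.2],[0,0,0,0,0,0,0.2],[0,0,0,0,0,0,0.2]]
  ]
}}

```text
clock: 35.1
eef_pos: [557.0, -241.9, 295.7]
tool_rot: [-3.14, 0.002, 0.108]
force: [0.2, 0.3, -0.2]
width: 68.4
gripper_force: 0.0
```

```bash
python3 - <<'E'
from h import *
G=[]
for i in range(14):
    s=ctrl.get_image("scene");G.append(s["img"][215:270,225:285].astype(int))
st=ctrl.read_state();print(st["clock"],st["eef_pos"],[int(np.abs(x-G[-1]).max()) for x in G])
save(s,"s7");a=cv2.resize(s["img"][190:260,215:295],None,fx=7,fy=7,interpolation=2);cv2.imwrite("pics/m.png",a[:,:,::-1])
E
```

```text
35.8 [ 557.62731544 -242.22624588  296.92667825] [29, 35, 35, 37, 35, 30, 25, 18, 11, 9, 15, 13, 14, 0]
```

View pics/m.png

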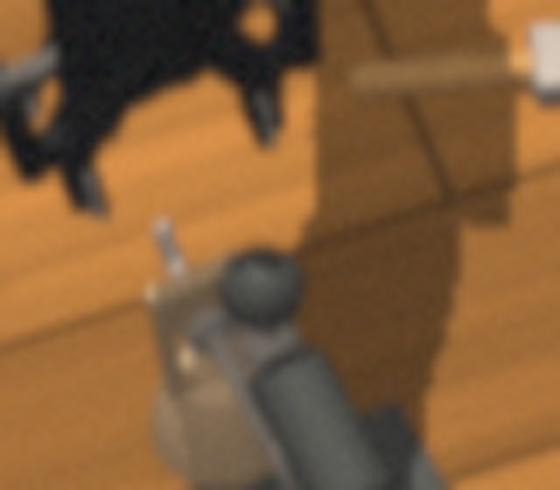

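Emit:
{"method": "step_arm", "body": {
  "series": [
    [[0,0,0,0,0,0,0.2],[0,0,0,0,0,0,0.2],[0,0,0,0,0,0,0.2],[0,0,0,0,0,0,0.2],[0,0,0,0,0,0,0.2],[0,0,0,0,0,0,0.2],[0,0,0,0,0,0,0.2],[0,0,0,0,0,0,0.2],[0,0,0,0,0,0,0.2],[0,0,0,0,0,0,0.2],[0,0,0,0,0,0,0.2],[0,0,0,0,0,0,0.2]]
  ]
}}

```text
clock: 37.0
eef_pos: [557.6, -242.2, 296.9]
tool_rot: [3.142, -0.0, 0.107]
force: [-0.1, 0.3, -0.6]
width: 68.2
gripper_force: 0.0
```

```bash
python3 - <<'E'
from h import *
G=[]
for i in range(26):
    s=ctrl.get_image("scene");G.append(cv2.cvtColor(s["img"],cv2.COLOR_RGB2GRAY)[218:268,235:268].astype(np.float32))
w=cv2.createHanningWindow(G[0].shape[::-1],cv2.CV_32F)
print(ctrl.read_state()["clock"],[np.round(cv2.phaseCorrelate(G[0],g,w)[0],2).tolist() for g in G[1:]])
E
```

```text
38.3 [[-0.09, 0.01], [-0.02, -0.03], [-0.08, 0.09], [0.02, -0.06], [-0.12, -0.11], [-0.09, 0.13], [-0.06, 0.0], [-0.23, -0.05], [-0.05, 0.11], [-0.0, 0.09], [-0.04, 0.01], [-0.11, 0.08], [0.02, -0.1], [0.0, -0.09], [0.09, -0.09], [0.09, -0.16], [0.02, 0.09], [0.02, -0.16], [-0.13, -0.1], [0.04, -0.02], [-0.14, 0.04], [0.07, 0.02], [0.02, 0.02], [0.04, -0.16], [0.03, -0.1]]
```

Motion is below 0.2 px, so the bell hangs still. Handing in.

```bash
python3 -c "
from cell import ctrl
print(ctrl.finish_job())"
```

```text
the job is handed in; nothing more can be done
None
```

The job is handed in, with no verdict shown: I steadied the hook, threaded the bell and pressed it against the collar for about a second (roughly 3 N, judged from wrist force), then released it; it hung still in the last images.

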